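# Charge the pin magazine from the loading trough

### The job

Charge the leaning pin magazine. Pick up the loading trough, rest its spout just inside the mouth of the tube while the trough is still level, and only then tip it, the spout staying in the mouth, so that all three dowel pins slide down into the tube one behind the other. Then take the empty trough away and stand it on its feet on the bench again; drop no pin on the bench and leave the other things where they lie.

Things in the scene. Friction and masses are not known exactly. Their poses are not given: they have to be found in the camera images.
- trough: loading trough: open aluminium channel 222 mm long, 22 wide (18 inside), on two strap feet 50 wide. Origin at bench level under the handle's middle; x towards the spout, z up. Underside at z 10 mm, floor 12, walls to 30; closed rear at x -102; walls end at x 85, then the spout tapers to its nose at x 120. Feet at x -75 and 60, down to z 0. Full about 0.55 kg, balanced under the handle. Starts level
- trough_handle (a point): middle of the trough's wooden handle bar, 74 mm above the trough's origin. The bar runs along the trough's x: 112 mm long, 22 wide, 24 high (62 to 86 mm above the origin), with 32 mm free between bar and channel walls; two steel straps carry it at x = -46 and +46 mm
- trough_spout (a point): tip of the spout, at the underside of its 4 mm wide nose: 120 mm ahead of and 64 mm below the handle's middle in the trough's frame. The spout is 9 mm wide at 12 mm and 22 mm wide at 23 mm behind the tip, and under 8 mm deep over these 23 mm
- magazine_tube: the magazine: straight clear tube with dark mouth collar, closed at its lower end, bore 30 mm, outside 36 (collar 41), 205 deep. Fixed in a grey bench stand, leaning 40 degrees above the level. Origin at the centre of its closed inner floor; z along the tube to the mouth, x across it towards its upper side, y level
- magazine_mouth (a point): centre of the tube's round 30 mm mouth, which is square to the tube, 205 mm from its inner floor and about 172 mm above the bench. The mouth's lower edge is 15 mm away along the tube's -x: 11.5 mm lower and 9.6 mm nearer to the pouring side. The free side, from which the level trough comes, is where the tube's z points
- pin_1: blackened steel dowel pin, 16 mm diameter, 60 mm long, the rear one of three alike that lie end to end in the trough; origin at its centre, x along it. Ground and oiled: it starts to slide in the trough when that is tipped by about 10 to 16 degrees
- pin_2: the middle one of the three dowel pins, same size, origin and axes
- pin_3: the dowel pin nearest the spout, same size, origin and axes
- tape_roll_black: roll of black tape, 62 mm across, 18 mm high, bystander; origin at the centre of its underside
- wood_block: beech block 44 x 110 x 32 mm, bystander; origin at the centre of its underside, long along y
- caliper: vernier caliper 74 x 220 x 12 mm, bystander; origin at the centre of its underside, long along y
- hammer: hammer 102 x 271 x 26 mm, bystander; origin at the centre of its underside, long along y
- goggles: safety goggles 72 x 160 x 32 mm, bystander; origin at the centre of their underside, long along y
- spanner_17: open-ended spanner 27 x 189 x 7 mm, bystander; origin at the centre of its underside, long along y

How it is judged:
By the outcome, as a careful person would: the job done as asked, in the order asked, and still so for the second after the job is handed in, with the robot touching nothing.
It also fails if it takes over 59 s, if anything falls off the work surface, if the arm or the gripper's body presses on something with over 40 N, if the wrist force passes 120 N, or if a joint passes its speed limit or range.

### The arm

A 7-joint arm with a two-finger parallel gripper is mounted at the origin on a cart in front of the work surface, level with it; the furniture and walls round the work are solid. World frame = base frame: x ahead of the robot, y to its left, z up, the work surface at z = 0. Lengths are in m, angles in rad, forces in N, time in s.
With the tool pointing down it reaches from about 0.425 to 0.925 m from the base axis. Payload 6.8 kg.
Tool frame: the origin (TCP) lies at the very end of the fingers, on their centre line; the grasp point (between the pads) lies bot.grip_point_offset behind it (bot.grip_point_offset is the distance from the TCP to the grasp point, in m); z points along the fingers, y is the line along which they close (so a half turn about z gives the same grasp; the last joint's range is limited). The gripper opens to 85 mm and grips with 20 to 120 N. Pads are 22 mm wide; open, the fingers measure 114 mm over their backs; the gripper's body (76 mm by 85 mm) begins 54 mm behind the grasp point. The pads swing forward as they close: fully open they stand 13 mm farther back than shut.
Start: joints at [-1.438, 0.477, 0.022, 1.555, -0.011, 1.109, -0.083], TCP at [0.161, 0.656, 0.231] pointing down, gripper open.
Joint ranges: [-2.96, 2.96], [-0.34, 2.1], [-1.41, 1.46], [0.24, 2.44], [-1.37, 4.51], [0.17, 1.92], [-2.96, 2.96]. Speed limits (rad/s): [2.39, 2.39, 3.14, 3.14, 3.14, 3.14, 3.14].

### API

Orientations are given as a unit quaternion [w, x, y, z].
In Python, from station import bot, imaging gives the robot as it stands. The module is installed in compiled form; this text tells all that it offers.
- The arm moves only by the tool carry_out, never from a script. Its argument "targets" is one flat list of numbers, 5 for each row, row after row: the closure in counts, from 0 (fully open) to 255 (shut), then the shift along the world's x, y, z in mm, then the turn about the world's z in degrees. A call has 1 to 20 rows; each row shifts and turns the commanded pose from where the row before left it; what a row does not reach is not made up. A row lasts 1/10 s, in which the tool goes at most 50 mm and 8.59 degrees, less where a joint would pass 70% of its speed; a pose out of reach is approached as far as the arm can. A call is refused whole if a number of a shift passes 50 or a number of a turn 8.59, either way. A call with a gripper value outside its range is refused whole. The fingers move at their own pace and stop on an object; "newtons" is the grip in N (left out, the last holds). Time passes only in rows, so rows that do not move let the fingers close. It gives the time, the measured TCP pose, the force, the opening and the grip force at its end, in the units of the state.
- bot.get_obs(): the state, without advancing time (a new reading comes with each control period).
- imaging.read_camera(name): name is "scene" or "top" or "wrist"; returns a dict with "frame" (480x640x3 uint8, red, green, blue), "fov_y" (degrees; the focal length in pixels is half the picture's height over the tangent of half this angle, whatever the lens; pixels are square), "cx", "cy" (the principal point, pixels), "pose" (4x4, takes a point from camera to world coordinates); the wrist camera has in their place "tool_from_camera" (4x4, takes a point from camera to tool coordinates, whose origin is the TCP and whose axes are the flange's). Camera axes: x right, y up, looking along -z (the intrinsics and any distortion apply to the point x, -y, -z); pixel columns grow to the right and rows downward; lengths in m; the calibration is good to about 2 mm. A picture is of the moment at which its call begins: read the wrist's pose just before it. There is no depth.
- bot.hand_in(): hands the job in; it is judged then, once.
The state is a dict: "t": time; "q": joint angles; "joint_vel": joint speeds; "joint_torque": joint torques, N m; "eef_pos": TCP position; "tool_rot": TCP orientation; "contact_force": force on the tool from outside, world axes, zero at the start; "torque": the same for the moment, N m; "gripper_width": opening from 0.0 (shut) to 1.0 (fully open); "grasp_force": force on a finger pad.
Only numpy, scipy, OpenCV 4.12 (cv2) and the standard library are available. Lean on these libraries where they do the work, as an engineer would, in place of code of your own. Each camera call takes 0.05 s, during which the arm holds its last target. There are 200 camera calls.

## Working session

There is one attempt and no reset: what is moved stays moved. The work goes in short steps, Python scripts to look and compute and a tool call to move; the robot and the scene stay as the last step left them, time stands still between calls to the robot, and variables do not carry over. Pictures are saved under pics/ and viewed, at most 10 in all, crops included, and the job is handed in when it is done.

Besides the shell and the picture viewer there is one more tool, called as a command line: name --argument value ..., lists and objects as JSON in quotes. carry_out: Moves the arm, as the interface text tells. Its arguments: {"type":"object","properties":{"targets":{"type":"array","items":{"type":"number"}},"newtons":{"type":"number"}},"required":["targets"]}

```bash
mkdir -p pics; cat > h.py <<'E'
from station import bot, imaging
import numpy as np, cv2
def snap(name,fn=None):
    c=imaging.read_camera(name)
    if fn: cv2.imwrite('pics/'+fn,c['frame'][:,:,::-1])
    return c
def K(c):
    f=c['frame'].shape[0]/2/np.tan(np.radians(c['fov_y'])/2); return f,c['cx'],c['cy']
def proj(c,P,pose=None):
    T=np.linalg.inv(c['pose'] if pose is None else pose); p=np.asarray(P)@T[:3,:3].T+T[:3,3]
    f,cx,cy=K(c); return np.c_[cx+f*p[:,0]/-p[:,2], cy-f*p[:,1]/-p[:,2]]
def ray(c,uv):
    f,cx,cy=K(c); d=np.array([(uv[0]-cx)/f,-(uv[1]-cy)/f,-1]); return c['pose'][:3,3], c['pose'][:3,:3]@d
def atz(c,uv,z):
    o,d=ray(c,uv); return o+d*(z-o[2])/d[2]
E
python3 - <<'E'
from h import *
np.set_printoptions(precision=4,suppress=True)
for n in('scene','top'):
    c=snap(n,n+'.png'); print(n,{k:v for k,v in c.items() if k!='frame'})
c=snap('wrist','wrist.png');print({k:v for k,v in c.items() if k!='frame'})
print(bot.get_obs(),bot.grip_point_offset)
E
```

```text
scene {'fov_y': 55.43829113536624, 'cx': 309.602730882895, 'cy': 243.14327129391157, 'pose': array([[-0.9561,  0.2426, -0.1644,  0.3228],
       [-0.293 , -0.7887,  0.5404,  0.664 ],
       [ 0.0014,  0.5648,  0.8252,  1.1398],
       [ 0.    ,  0.    ,  0.    ,  1.    ]])}
top {'fov_y': 57.173720311496496, 'cx': 315.0537507592745, 'cy': 242.39177219949917, 'pose': array([[ 0.2943,  0.9369, -0.1887,  0.2905],
       [-0.9557,  0.2875, -0.0631, -0.0755],
       [-0.0048,  0.1989,  0.98  ,  1.215 ],
       [ 0.    ,  0.    ,  0.    ,  1.    ]])}
{'fov_y': 70.1227981071434, 'cx': 316.79663463072023, 'cy': 238.3130159406606, 'tool_from_camera': array([[ 0.0004,  0.9487,  0.3161,  0.0815],
       [ 1.    , -0.0002, -0.0006,  0.0009],
       [-0.0005,  0.3161, -0.9487, -0.1442],
       [ 0.    ,  0.    ,  0.    ,  1.    ]])}
{'t': 0.15, 'q': array([-1.4381,  0.4777,  0.0224,  1.5562, -0.0115,  1.1093, -0.0831]), 'joint_vel': array([ 0.0004, -0.0025,  0.0011, -0.0027, -0.0004,  0.0019, -0.0014]), 'joint_torque': array([  0.0029, -59.6919,   1.6101, -28.1487,   0.0126,   0.0065,
        -0.    ]), 'eef_pos': array([0.1609, 0.6551, 0.2305]), 'tool_rot': array([-0.    ,  0.1201,  0.9928, -0.0007]), 'contact_force': array([-0.4034,  0.035 , -0.2767]), 'torque': array([-0.0053,  0.028 , -0.0459]), 'grasp_force': 0.0, 'gripper_width': 1.00107207705784} 0.0187
```

View pics/top.png

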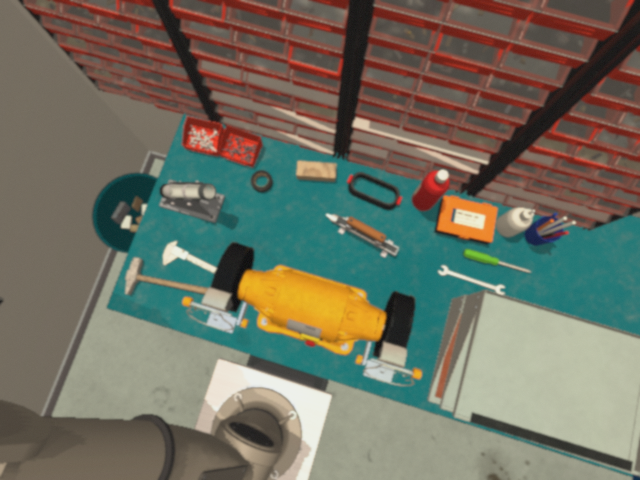

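View pics/scene.png

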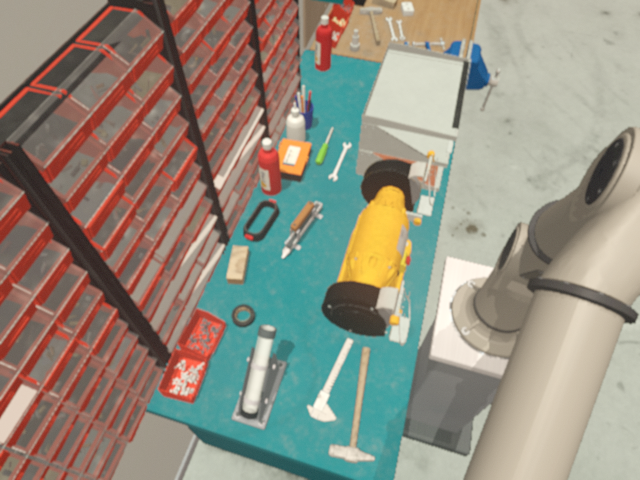

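```bash
python3 - <<'E'
import cv2,numpy as np
t=cv2.imread('pics/top.png');s=cv2.imread('pics/scene.png')
def cr(im,x,y,w,h,k): return cv2.resize(im[y:y+h,x:x+w],None,fx=k,fy=k,interpolation=cv2.INTER_CUBIC)
o=np.vstack([np.hstack([cr(t,150,165,80,60,5),cr(t,320,200,80,60,5)]),np.hstack([cr(s,225,315,80,110,2.7272)[:300,:218],np.zeros((300,182,3),np.uint8),cr(s,270,195,80,60,5)[:, :400]])])
o=o[:600,:800]; cv2.imwrite('pics/c1.png',o)
E
```

```text
(no output)
```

View pics/c1.png

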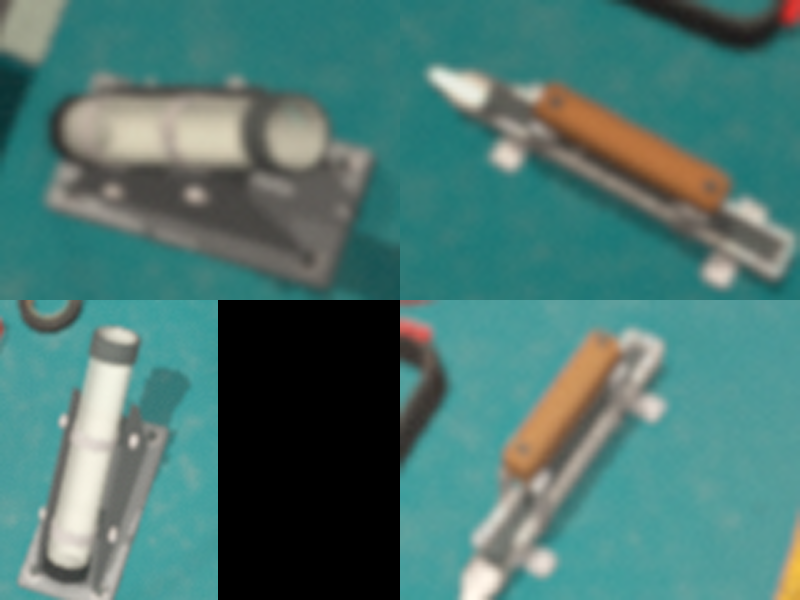

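```bash
cat >> h.py <<'E'
def tri(obs):
    A=np.zeros((3,3));b=np.zeros(3)
    for c,uv in obs:
        o,d=ray(c,uv);d=d/np.linalg.norm(d);M=np.eye(3)-np.outer(d,d);A+=M;b+=M@o
    return np.linalg.solve(A,b)
np.set_printoptions(precision=4,suppress=True)
E
python3 - <<'E'
from h import *
t=snap('top');s=snap('scene')
print('barL',tri([(t,(349,220)),(s,(294.4,229))]),atz(t,(349,220),.084),atz(s,(294.4,229),.084))
print('barR',tri([(t,(384,238)),(s,(311,202))]),atz(t,(384,238),.084),atz(s,(311,202),.084))
print('tip',atz(t,(326.4,214.6),.011),'rear',atz(t,(396,251.6),.030))
m=tri([(t,(209.6,191.8)),(s,(268.3,329))]);e=tri([(t,(167,191)),(s,(250.7,408.5))])
print('mouth',m,atz(t,(209.6,191.8),.172),atz(s,(268.3,329),.172),'end',e,np.degrees(np.arctan2(*(m-e)[[1,0]])))
E
```

```text
barL [ 0.5941 -0.0707  0.0712] [ 0.5925 -0.0708  0.084 ] [ 0.5891 -0.0615  0.084 ]
barR [ 0.5731 -0.1723  0.0823] [ 0.5726 -0.1722  0.084 ] [ 0.5728 -0.171   0.084 ]
tip [ 0.6083 -0.0051  0.011 ] rear [ 0.559  -0.2181  0.03  ]
mouth [0.5381 0.2813 0.1651] [0.5369 0.279  0.172 ] [0.5361 0.2841 0.172 ] end [0.5339 0.4343 0.0499] -88.4220896956128
```

carry_out --targets '[0,30,-34,10,-4.2,0,30,-34,10,-4.2,0,30,-34,10,-4.2,0,30,-34,10,-4.2,0,30,-34,10,-4.2,0,30,-34,10,-4.2,0,30,-34,10,-4.2,0,30,-34,10,-4.2,0,30,-34,10,-4.2,0,30,-34,10,-4.2,0,30,-34,10,-4.2,0,30,-34,10,-4.2,0,0,0,0,0,0,0,0,0,0,0,0,0,0,0]'

```text
t: 1.75
eef_pos: [0.52, 0.2488, 0.3508]
tool_rot: [-0.001, 0.53, 0.848, -0.0]
contact_force: [-0.3, 0.7, -0.0]
gripper_width: 0.999
grasp_force: 0.0
```

```bash
cat >> h.py <<'E'
from scipy.spatial.transform import Rotation as Rn
def wsnap(fn=None):
    o=bot.get_obs(); c=snap('wrist',fn)
    T=np.eye(4);w=o['tool_rot'];T[:3,:3]=Rn.from_quat([w[1],w[2],w[3],w[0]]).as_matrix();T[:3,3]=o['eef_pos']
    c['pose']=T@c['tool_from_camera']; return o,c
E
python3 - <<'E'
from h import *
import pickle
o,c=wsnap('w1.png'); pickle.dump(c,open('w1.pkl','wb')); print(o['eef_pos'],o['tool_rot'],o['q'],o['joint_vel'].max(),o['contact_force'])
E
```

```text
[0.52   0.2488 0.3508] [-0.0006  0.5304  0.8478 -0.0002] [-0.891   0.2288  0.4127  1.6621 -0.0962  1.2714 -0.0067] 0.0028809803174514583 [-0.2514  0.717  -0.0209]
```

View pics/w1.png

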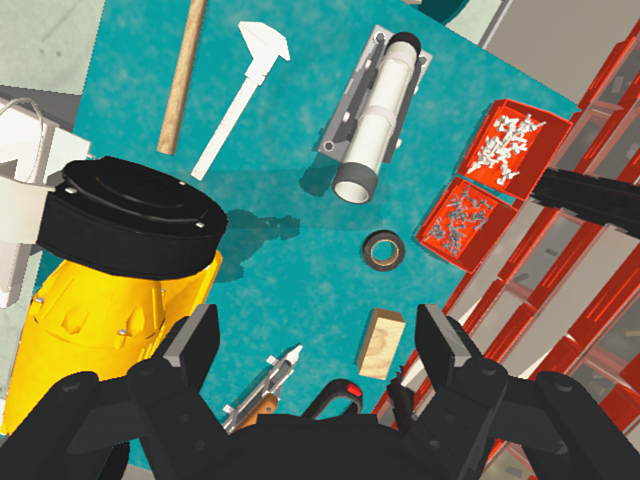

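```bash
python3 - <<'E'
import cv2,numpy as np
w=cv2.imread('pics/w1.png')
o=cv2.resize(w[20:220,310:450],None,fx=3,fy=3,interpolation=cv2.INTER_CUBIC)
o2=cv2.resize(w[150:210,320:390],None,fx=5,fy=5,interpolation=cv2.INTER_CUBIC)
c=np.zeros((600,780,3),np.uint8);c[:,:420]=o;c[:300,425:775]=o2;cv2.imwrite('pics/c2.png',c)
E
```

```text
(no output)
```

View pics/c2.png

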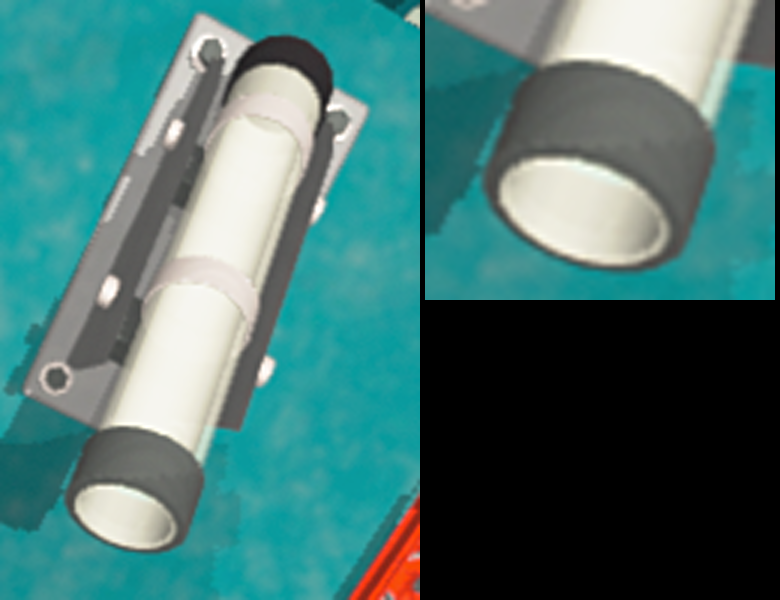

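```bash
python3 - <<'E'
from h import *
import pickle
from scipy.optimize import least_squares
w=pickle.load(open('w1.pkl','rb'));t=snap('top');s=snap('scene')
ell=[(320+(x-425)/5,150+y/5) for x,y in[(497,190),(669,235),(560,155),(625,265),(520,163),(640,188),(540,243),(655,258)]]
ed=[(310+x/3,20+y/3) for x,y in[(107,420),(148,310),(172,255),(210,140),(207,450),(243,345),(260,285),(305,165)]]
def geo(p):
    a=p[3];el=np.radians(40);ax=np.array([np.cos(el)*np.cos(a),np.cos(el)*np.sin(a),np.sin(el)]);return np.array(p[:3]),ax
def res(p):
    m,ax=geo(p);r=[]
    for uv in ell:
        o,d=ray(w,uv);P=o+d*(((m-o)@ax)/(d@ax));r.append((np.linalg.norm(P-m)-.015)/.0007)
    for uv in ed:
        o,d=ray(w,uv);n=np.cross(d,ax);n/=np.linalg.norm(n);r.append((abs((m-o)@n)-.018)/.0012)
    r.append((p[2]-.172)/.0015)
    return r
f=least_squares(res,[.537,.281,.172,np.radians(-90)],loss='soft_l1')
print(f.x,np.degrees(f.x[3]),np.round(res(f.x),1))
print(proj(t,[f.x[:3]]),proj(s,[f.x[:3]]))
# with top/scene
pe=geo(f.x)[0]-.205*geo(f.x)[1];print(pe,proj(t,[pe]),proj(s,[pe]))
E
```

```text
[ 0.5414  0.2822  0.1734 -1.5651] -89.67605502876728 [ 3.7  1.9  4.2  2.1  3.2  2.1  2.4  2.5 -0.9 -0.4 -1.1  0.9 -0.6 -0.3
 -1.2  0.3  0.9]
[[208.8536 189.6215]] [[266.3495 327.3839]]
[0.5405 0.4393 0.0416] [[167.2254 189.0966]] [[247.8352 410.7645]]
```

carry_out --targets '[0,7,-41,-11,-4.3,0,7,-41,-11,-4.3,0,7,-41,-11,-4.3,0,7,-41,-11,-4.3,0,7,-41,-11,-4.3,0,7,-41,-11,-4.3,0,7,-41,-11,-4.3,0,7,-41,-11,-4.3,0,7,-41,-11,-4.3,0,0,0,0,0,0,0,0,0,0]'

```text
t: 3.0
eef_pos: [0.5837, -0.1214, 0.2518]
tool_rot: [-0.0, 0.782, 0.623, -0.0]
contact_force: [-0.0, 1.3, -0.0]
gripper_width: 1.001
grasp_force: 0.0
```

```bash
python3 - <<'E'
from h import *
import pickle
o,c=wsnap('w2.png'); pickle.dump(c,open('w2.pkl','wb')); print(o['eef_pos'],o['tool_rot'],o['q'],np.abs(o['joint_vel']).max(),o['contact_force'])
E
```

```text
[ 0.5837 -0.1214  0.2518] [-0.0004  0.7822  0.6231 -0.0004] [-0.4079  0.3815  0.669   1.7608 -0.2631  1.0915  0.1236] 0.03414959288453467 [-0.0222  1.3034 -0.0188]
```

View pics/w2.png

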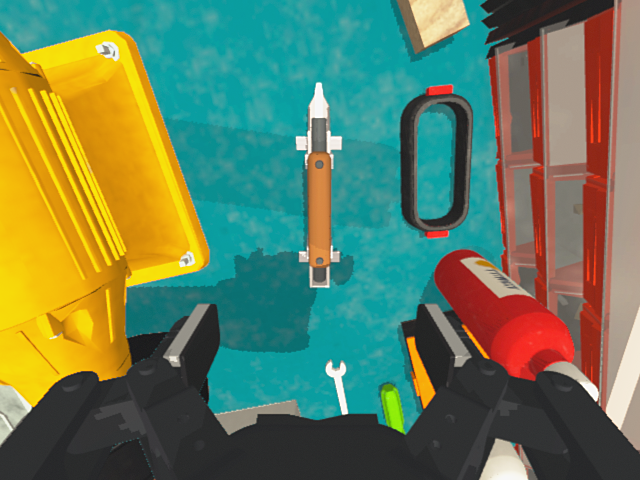

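```bash
python3 - <<'E'
from h import *
import pickle
c=pickle.load(open('w2.pkl','rb'))
F=atz(c,(318.7,151.5),.086);B=atz(c,(319.2,266.5),.086);N=atz(c,(318.5,83.5),.011)
print(F,B,(F+B)/2,np.linalg.norm(F-B),np.degrees(np.arctan2(*(F-B)[[1,0]])),N)
m=(F+B)/2;d=N-m;print(np.hypot(d[0],d[1]),np.degrees(np.arctan2(d[1],d[0])))
E
```

```text
[ 0.5983 -0.0636  0.086 ] [ 0.5745 -0.1707  0.086 ] [ 0.5864 -0.1171  0.086 ] 0.10973306604739981 77.46324536813347 [ 0.6124 -0.0025  0.011 ]
0.1175696530829741 77.2590394843997
```

carry_out --targets '[0,3,4,-35,0.4,0,0,0,-35,0,0,0,0,-35,0,0,0,0,-35,0,0,0,0,-25,0,0,0,0,-15,0,0,0,0,-10,0,0,0,0,-5,0,0,0,0,0,0,0,0,0,0,0,255,0,0,0,0,255,0,0,0,0,255,0,0,0,0,255,0,0,0,0,255,0,0,0,0,255,0,0,0,0,255,0,0,0,0,255,0,0,0,0,255,0,0,0,0,255,0,0,0,0]' --newtons 60

```text
t: 5.05
eef_pos: [0.5869, -0.1174, 0.0576]
tool_rot: [-0.0, 0.78, 0.626, 0.0]
contact_force: [-2.5, 1.4, 5.9]
gripper_width: 0.247
grasp_force: 59.3
```

carry_out --targets '[255,0,0,3,0,255,0,0,8,0,255,0,0,14,0,255,0,0,20,0,255,0,0,25,0,255,0,0,25,0,255,0,0,25,0,255,0,0,22,0,255,0,0,16,0,255,0,0,10,0,255,0,0,5,0,255,0,0,0,0]'

```text
t: 6.25
eef_pos: [0.5869, -0.1175, 0.2307]
tool_rot: [0.0, 0.78, 0.626, 0.0]
contact_force: [-0.2, -0.5, -6.6]
gripper_width: 0.242
grasp_force: 59.2
```

```bash
python3 - <<'E'
from h import *
import pickle
o,c=wsnap('w3.png'); pickle.dump(c,open('w3.pkl','wb')); s=snap('scene','s3.png');print(o['eef_pos'],o['tool_rot'],o['contact_force'],o['torque'])
w=c['frame'][:,:,::-1];ss=s['frame'][:,:,::-1]
im=np.zeros((600,800,3),np.uint8);im[:480,:400]=w[0:480,120:520];im[:600,400:800]=cv2.resize(ss[100:280,220:340],(400,600),interpolation=cv2.INTER_CUBIC);cv2.imwrite('pics/c3.png',im)
E
```

```text
[ 0.5869 -0.1175  0.2307] [0.0001 0.7799 0.6259 0.0002] [-0.2426 -0.4692 -6.5838] [ 0.0322 -0.0135  0.0246]
```

View pics/c3.png

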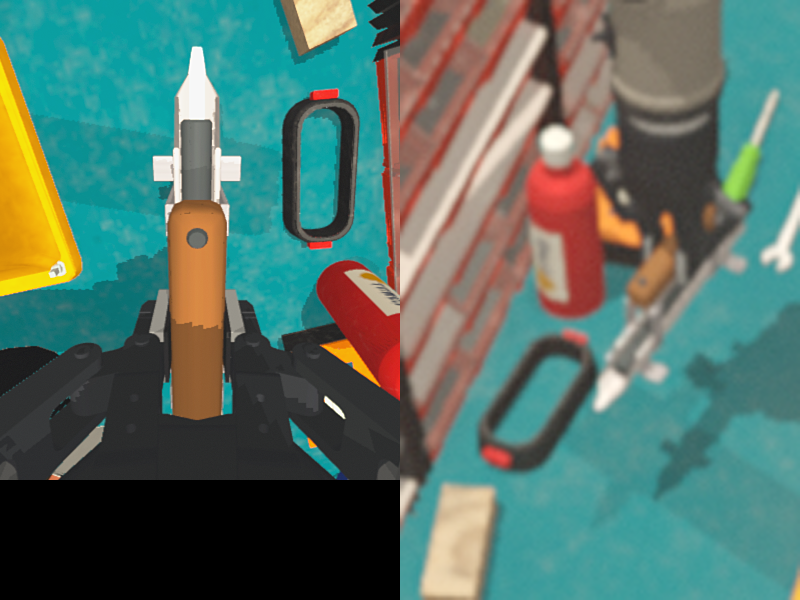

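```bash
python3 - <<'E'
from h import *
import pickle
c=pickle.load(open('w3.pkl','rb'));c2=pickle.load(open('w2.pkl','rb'))
S=atz(c2,(319,163.5),.086);m=np.array([.5864,-.1171]);print('screw x',np.hypot(*(S[:2]-m)))
T=c['tool_from_camera']
from scipy.optimize import least_squares
# trough frame -> tool: x->x, z-> -z ; pitch th nose-down about handle
def pt(x,z,th,dx):
    X=x*np.cos(th)+z*np.sin(th)*1.0; Z=-x*np.sin(th)+z*np.cos(th)
    return [X+dx,0,-.0164-Z]
for th in(-2,0,2,5):
    print(th,proj(c,[pt(.120,-.062,np.radians(th),0),pt(.056,.010,np.radians(th),0),pt(.045,.012,np.radians(th),0),pt(.085,-.044,np.radians(th),0)],T).round(1).tolist())
E
```

```text
screw x 0.044451985700958374
-2 [[317.3, 36.5], [317.5, 205.3], [317.5, 237.2], [317.3, 114.7]]
0 [[317.3, 43.4], [317.5, 203.0], [317.5, 234.6], [317.3, 118.2]]
2 [[317.3, 50.3], [317.5, 201.0], [317.5, 232.3], [317.3, 121.8]]
5 [[317.2, 60.4], [317.5, 198.3], [317.4, 229.0], [317.2, 127.3]]
```

carry_out --targets '[255,-1,6,0,0.3,255,-2,14,0,0.7,255,-4,22,0,1.1,255,-5,27,0,1.4,255,-6,30,0,1.6,255,-6,30,0,1.6,255,-6,30,0,1.6,255,-5,27,0,1.4,255,-4,22,0,1.2,255,-3,16,0,0.9,255,-2,11,0,0.6,255,-1,6,0,0.3,255,-1,2,0,0.1,255,0,0,0,0,255,0,0,0,0]'

```text
t: 7.85
eef_pos: [0.5412, 0.1243, 0.2303]
tool_rot: [0.0, 0.706, 0.708, -0.0]
contact_force: [0.5, 0.4, -6.3]
gripper_width: 0.247
grasp_force: 59.2
```

```bash
python3 - <<'E'
from h import *
import pickle
o,c=wsnap('w4.png'); pickle.dump(c,open('w4.pkl','wb')); s=snap('scene','s4.png');t=snap('top','t4.png');print(o['eef_pos'],o['tool_rot'],o['contact_force'],o['torque'])
w=c['frame'][:,:,::-1];ss=s['frame'][:,:,::-1];tt=t['frame'][:,:,::-1]
im=np.zeros((600,800,3),np.uint8);im[:300,:400]=w[0:300,120:520]
im[300:600,:400]=cv2.resize(tt[165:225,190:270],(400,300),interpolation=cv2.INTER_CUBIC)
im[:600,400:800]=cv2.resize(ss[240:390,220:320],(400,600),interpolation=cv2.INTER_CUBIC);cv2.imwrite('pics/c4.png',im)
E
```

```text
[0.5412 0.1243 0.2303] [ 0.0002  0.7059  0.7083 -0.0001] [ 0.5134  0.3898 -6.3299] [-0.0161  0.0116  0.0016]
```

View pics/c4.png

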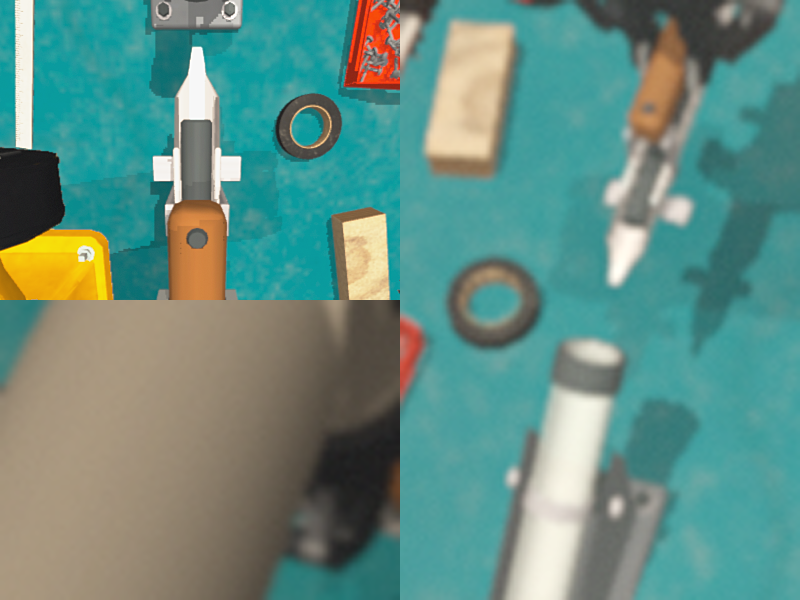

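```bash
python3 - <<'E'
from h import *
s=snap('scene')
P=np.array([[.5408,.2433,.1837],[.5414,.2822,.1734],[.5414,.2822,.172],[.5364,.2822,.172],[.5414,.2772,.172]])
print(proj(s,P))
E
```

```text
[[272.0534 310.594 ]
 [266.339  327.3705]
 [266.3861 327.624 ]
 [268.4514 328.2234]
 [267.1393 325.6792]]
```

carry_out --targets '[255,-1,0,-3,0,255,0,0,-5,0,255,0,0,-5,0,255,0,0,-3,0,255,0,4,0,0,255,0,8,0,0,255,0,11,0,0,255,0,10,0,0,255,0,7,0,0,255,0,4,0,0,255,0,2,0,0,255,0,0,0,0]'

```text
t: 9.25
eef_pos: [0.5399, 0.1717, 0.2143]
tool_rot: [0.0, 0.705, 0.709, -0.0]
contact_force: [-0.2, 0.1, -5.7]
gripper_width: 0.248
grasp_force: 59.2
```

```bash
python3 - <<'E'
from h import *
o,c=wsnap('w5.png'); s=snap('scene','s5.png');print(o['eef_pos'],o['contact_force'],o['torque'])
w=c['frame'][:,:,::-1];ss=s['frame'][:,:,::-1]
im=np.zeros((600,800,3),np.uint8);im[:300,:400]=w[0:300,120:520];im[300:,:400]=cv2.resize(w[0:100,250:383],(400,300),interpolation=cv2.INTER_CUBIC)
im[:600,400:800]=cv2.resize(ss[270:360,240:300],(400,600),interpolation=cv2.INTER_CUBIC);cv2.imwrite('pics/c5.png',im)
E
```

```text
[0.5399 0.1717 0.2143] [-0.2199  0.1184 -5.7002] [-0.0039  0.0102  0.0156]
```

View pics/c5.png

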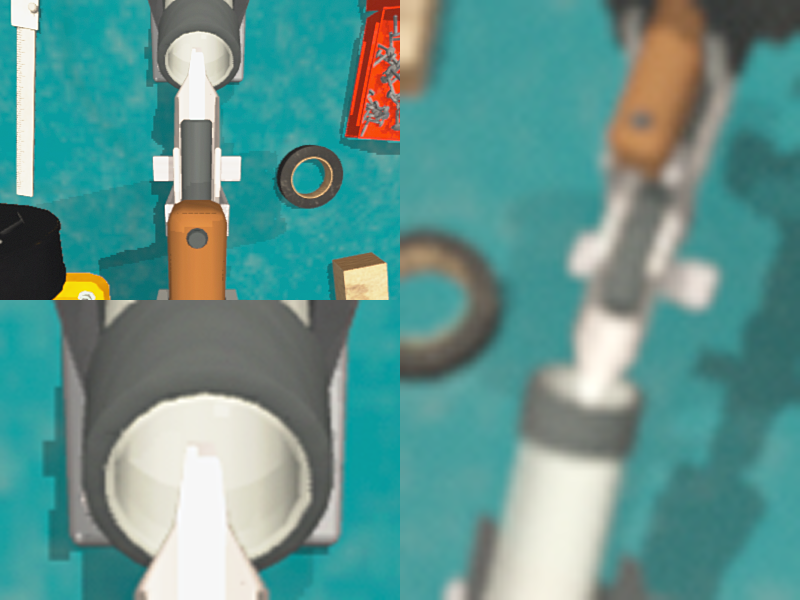

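```bash
python3 - <<'E'
from h import *
o,c=wsnap()
a=np.radians(-89.7);el=np.radians(40)
up=np.array([-np.sin(el)*np.cos(a),-np.sin(el)*np.sin(a),np.cos(el)]);si=np.array([1,0,0])
m=np.array([.541,.282,.172])
for m in (m,m+[0,.003,0],m+[0,0,.003]):
    print(proj(c,[m,m+.017*up,m-.017*up,m+.017*si,m-.017*si,m+.0205*up]).round(1).tolist())
E
```

```text
[[319.9, 62.7], [320.2, 30.4], [319.6, 89.5], [354.5, 62.9], [285.2, 62.5], [320.3, 22.9]]
[[319.9, 55.9], [320.2, 22.6], [319.6, 83.4], [354.7, 56.1], [285.1, 55.7], [320.3, 14.9]]
[[319.9, 61.6], [320.3, 28.6], [319.6, 88.9], [355.1, 61.8], [284.7, 61.4], [320.3, 20.9]]
```

carry_out --targets '[255,1,1,-2,0,255,0,0,-2,0,255,0,0,-1,0,255,0,0,0,0,255,0,0,0,0]'

```text
t: 9.9
eef_pos: [0.541, 0.1725, 0.2093]
tool_rot: [0.0, 0.705, 0.709, -0.0]
contact_force: [0.8, -0.5, -5.9]
gripper_width: 0.246
grasp_force: 59.2
```

carry_out --targets '[255,0,0,-1,0,255,0,0,0,0,255,0,0,0,0]'

```text
t: 10.2
eef_pos: [0.541, 0.1726, 0.2083]
tool_rot: [0.0, 0.705, 0.709, 0.0]
contact_force: [-0.0, 0.1, -6.6]
gripper_width: 0.249
grasp_force: 59.2
```

carry_out --targets '[255,0,0,-1,0,255,0,0,0,0,255,0,0,0,0]'

```text
t: 10.5
eef_pos: [0.5411, 0.1725, 0.2074]
tool_rot: [0.0, 0.705, 0.709, 0.0]
contact_force: [0.1, -0.1, -4.6]
gripper_width: 0.248
grasp_force: 59.3
```

carry_out --targets '[255,0,0,-1,0,255,0,0,0,0,255,0,0,0,0]'

```text
t: 10.8
eef_pos: [0.5412, 0.1723, 0.2067]
tool_rot: [0.0, 0.705, 0.709, 0.0]
contact_force: [-1.5, -2.5, -0.8]
gripper_width: 0.248
grasp_force: 59.8
```

```bash
cat > trk.py <<'E'
from h import *
import pickle,sys,os
from scipy.optimize import least_squares
TFC=imaging.read_camera.__self__ if 0 else None
def model(X,th,dx,dz):  # trough pts rel. handle -> tool, nose-down th
    c,s=np.cos(th),np.sin(th); x,y,z=X.T
    return np.c_[x*c+z*s+dx, y, -.0164-(-x*s+z*c)+dz]
def back(c,uv,z):  # ray in tool frame to plane of trough height z at level, dx=-1mm
    f,cx,cy=K(c);T=c['tool_from_camera'];d=T[:3,:3]@np.array([(uv[0]-cx)/f,-(uv[1]-cy)/f,-1]);o=T[:3,3]
    P=o+d*((-.0164-z-o[2])/d[2]);return np.array([P[0]+.001,P[1],z])
def step(name):
    o,c=wsnap(name+'.png'); g=cv2.cvtColor(c['frame'],cv2.COLOR_RGB2GRAY)
    if os.path.exists('trk.pkl'): S=pickle.load(open('trk.pkl','rb'))
    else:
        g0=cv2.cvtColor(cv2.imread('pics/w5.png'),cv2.COLOR_BGR2GRAY);p=[];X=[]
        for (u0,u1,v0,v1,z) in[(268,289,150,190,-.073),(345,368,150,190,-.073),(289,346,200,262,.012),(290,301,95,150,-.044),(331,342,95,150,-.044)]:
            m=np.zeros_like(g0);m[v0:v1,u0:u1]=255
            q=cv2.goodFeaturesToTrack(g0,6,.08,4,mask=m)
            for a in (q.reshape(-1,2) if q is not None else []): p.append(a);X.append(back(c,a,z))
        S=dict(g=g0,p=np.float32(p),X=np.array(X),x=np.array([0,-.001,0.]))
    q,st,_=cv2.calcOpticalFlowPyrLK(S['g'],g,S['p'].reshape(-1,1,2),None,winSize=(15,15),maxLevel=4)
    r,st2,_=cv2.calcOpticalFlowPyrLK(g,S['g'],q,None,winSize=(15,15),maxLevel=4)
    q=q.reshape(-1,2);ok=(st.ravel()>0)&(np.linalg.norm(r.reshape(-1,2)-S['p'],axis=1)<1)
    T=c['tool_from_camera']
    fn=lambda v,k=ok:(proj(c,model(S['X'][k],*v),T)-q[k]).ravel()
    f=least_squares(lambda v:np.r_[fn(v),(v[2])/.002],S['x'],loss='soft_l1',x_scale=[.1,.01,.01])
    v=f.x;e=np.linalg.norm(fn(v,np.ones(len(q),bool)).reshape(-1,2),axis=1)
    k=ok&(e<5); qp=proj(c,model(S['X'],*v),T).astype(np.float32); q2=np.where(k[:,None],q,qp).astype(np.float32)
    pickle.dump(dict(g=g,p=q2,X=S['X'],x=v),open('trk.pkl','wb'))
    N=model(np.array([[.12,0,-.064]]),*v)[0];y,z=o['eef_pos'][1]+N[0],o['eef_pos'][2]-N[2]
    ey,ez=y-.2724,z-.160
    print(name,'theta',np.degrees(v[0]).round(1),'dx,dz mm',(v[1:]*1e3).round(1),'inliers',k.sum(),len(k),'med err',np.median(e).round(2),'tcp',o['eef_pos'],'F',o['contact_force'])
    print(' nose depth/height in bore mm',1e3*np.array([.766*ey-.643*ez,.643*ey+.766*ez]),'nose rel E',1e3*np.array([ey,ez]))
if __name__=='__main__': step(sys.argv[1])
E
python3 trk.py w6
```

```text
w6 theta -0.2 dx,dz mm [-0.9  0.1] inliers 22 23 med err 0.17 tcp [0.5412 0.1723 0.2067] F [-1.5186 -2.5303 -0.7801]
 nose depth/height in bore mm [15.131  11.9877] nose rel E [19.2945 -0.5465]
```

carry_out --targets '[255,0,0,0,0,255,0,0,0,0,255,0,3,4,0,255,0,3,4,0,255,0,3,4,0,255,0,3,4,0,255,0,0,0,0]' --newtons 25

```text
t: 11.55
eef_pos: [0.5406, 0.1847, 0.2222]
tool_rot: [0.0, 0.705, 0.709, -0.001]
contact_force: [0.5, -0.4, -8.7]
gripper_width: 0.244
grasp_force: 58.7
```

```bash
python3 trk.py w7
```

```text
w7 theta 0.3 dx,dz mm [-1.1 -0.1] inliers 19 23 med err 0.23 tcp [0.5406 0.1847 0.2222] F [ 0.4629 -0.4197 -8.7079]
 nose depth/height in bore mm [14.6556 30.6774] nose rel E [30.9454 14.0724]
```

carry_out --targets '[250,0,3,3,0,250,0,3,4,0,250,0,3,4,0,250,0,3,3,0,250,0,0,0,0]' --newtons 40

```text
t: 12.1
eef_pos: [0.5411, 0.1962, 0.2369]
tool_rot: [0.0, 0.705, 0.709, -0.0]
contact_force: [-0.5, -5.5, -8.0]
gripper_width: 0.249
grasp_force: 58.3
```

```bash
python3 trk.py w8
```

```text
w8 theta 6.3 dx,dz mm [-4.5  0.7] inliers 18 23 med err 0.98 tcp [0.5411 0.1962 0.2369] F [-0.4577 -5.5432 -7.9626]
 nose depth/height in bore mm [13.9642 32.2787] nose rel E [31.4454 15.7433]
```

carry_out --targets '[250,0,3,4,0,250,0,4,3,0,250,0,3,3,0,250,0,3,4,0,250,0,4,3,0]'

```text
t: 12.65
eef_pos: [0.541, 0.2136, 0.2537]
tool_rot: [0.0, 0.705, 0.709, -0.0]
contact_force: [-0.1, -6.1, -9.5]
gripper_width: 0.248
grasp_force: 57.6
```

```bash
python3 trk.py w9
```

```text
w9 theta 15.2 dx,dz mm [-8.4  2.3] inliers 17 23 med err 1.77 tcp [0.541  0.2136 0.2537] F [-0.0751 -6.1145 -9.471 ]
 nose depth/height in bore mm [15.0621 31.6302] nose rel E [31.8692 14.5408]
```

carry_out --targets '[250,0,4,3,0,250,0,4,3,0,250,0,4,3,0,250,0,4,3,0,250,0,4,3,0,250,0,4,3,0]'

```text
t: 13.3
eef_pos: [0.5407, 0.2383, 0.2711]
tool_rot: [-0.0, 0.705, 0.709, -0.0]
contact_force: [0.2, -1.7, -12.4]
gripper_width: 0.247
grasp_force: 56.9
```

```bash
python3 trk.py w10
```

```text
w10 theta 35.7 dx,dz mm [1.5 0. ] inliers 1 23 med err 50.41 tcp [0.5407 0.2383 0.2711] F [  0.1698  -1.6938 -12.3644]
 nose depth/height in bore mm [17.6037 22.0095] nose rel E [27.6309  5.539 ]
```

carry_out --targets '[250,0,-2,-2.5,0,250,0,-2,-2.5,0,250,0,-2,-2.5,0,250,0,-2,-2.5,0,250,0,-2,-2.5,0,250,0,-2,-2.5,0,250,0,0,0,0,250,0,0,0,0]'

```text
t: 14.15
eef_pos: [0.5411, 0.2256, 0.2564]
tool_rot: [-0.0, 0.705, 0.709, 0.0]
contact_force: [0.4, 0.2, -5.1]
gripper_width: 0.246
grasp_force: 57.8
```

```bash
python3 - <<'E'
from h import *
import pickle
o,c=wsnap('w11.png'); pickle.dump(c,open('w11.pkl','wb')); s=snap('scene','s11.png');print(o['eef_pos'],o['contact_force'],o['torque'])
w=c['frame'][:,:,::-1];ss=s['frame'][:,:,::-1];w10=cv2.imread('pics/w10.png')
im=np.zeros((600,800,3),np.uint8);im[:300,:400]=w[0:300,120:520];im[300:,:400]=w10[0:300,120:520]
im[:600,400:800]=cv2.resize(ss[260:365,240:310],(400,600),interpolation=cv2.INTER_CUBIC);cv2.imwrite('pics/c6.png',im)
E
```

```text
[0.5411 0.2256 0.2564] [ 0.3837  0.1564 -5.1185] [-0.0451  0.0037  0.0214]
```

View pics/c6.png

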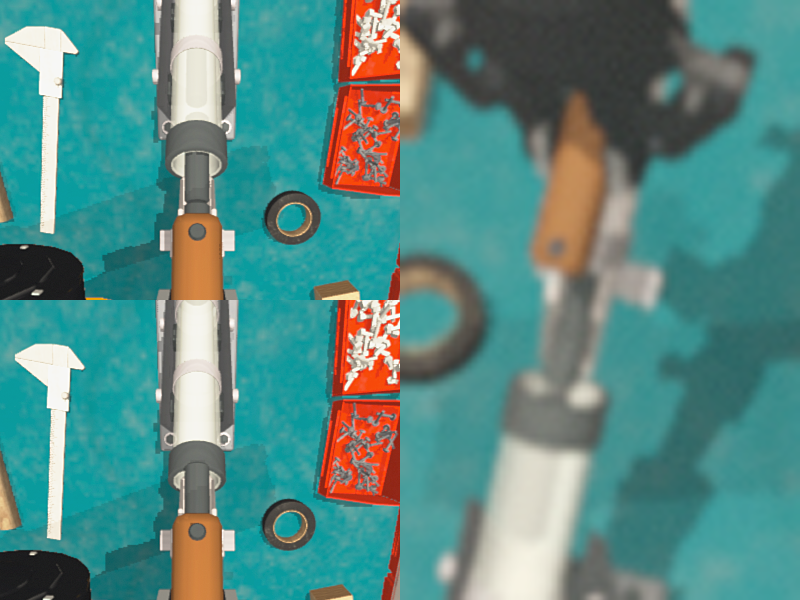

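carry_out --targets '[250,0,0,0,0,250,0,0,0,0,250,0,0,0,0,250,0,0,0,0,250,0,0,0,0]'

```text
t: 14.75
eef_pos: [0.541, 0.2256, 0.2564]
tool_rot: [-0.0, 0.705, 0.709, 0.0]
contact_force: [0.3, -0.4, -3.0]
gripper_width: 0.246
grasp_force: 57.9
```

```bash
cat > strip.py <<'E'
from h import *
import sys
o,c=wsnap(sys.argv[1]+'.png');g=cv2.cvtColor(c['frame'],cv2.COLOR_RGB2GRAY)
a=cv2.cvtColor(cv2.imread('pics/'+sys.argv[2]+'.png'),cv2.COLOR_BGR2GRAY)
print(o['eef_pos'],o['contact_force'])
for r in range(50,300,6): print(r,g[r:r+3,314:320].mean().astype(int),a[r:r+3,314:320].mean().astype(int),end=' | ')
E
python3 strip.py w12 w11
```

```text
[0.541  0.2256 0.2564] [ 0.3363 -0.4219 -3.0372]
50 232 231 | 56 231 231 | 62 231 231 | 68 231 231 | 74 231 231 | 80 231 231 | 86 231 231 | 92 231 232 | 98 231 231 | 104 231 230 | 110 231 240 | 116 233 233 | 122 113 113 | 128 113 113 | 134 114 114 | 140 116 115 | 146 105 106 | 152 214 96 | 158 242 114 | 164 246 115 | 170 246 115 | 176 246 115 | 182 244 115 | 188 243 106 | 194 243 105 | 200 243 80 | 206 243 105 | 212 165 100 | 218 132 132 | 224 104 104 | 230 107 107 | 236 95 95 | 242 148 148 | 248 148 148 | 254 148 148 | 260 149 149 | 266 149 149 | 272 149 149 | 278 149 149 | 284 149 149 | 290 150 150 | 296 150 150 |
```

carry_out --targets '[250,0,-2,1.5,0,250,0,-4,3,0,250,0,-6,4,0,250,0,-8,5,0,250,0,-10,6,0,250,0,-12,7,0,250,0,-14,8,0,250,0,-14,6,0,250,0,-10,2,0,250,0,-5,0,0,250,0,0,0,0]'

```text
t: 15.9
eef_pos: [0.5409, 0.1395, 0.2987]
tool_rot: [-0.0, 0.706, 0.708, -0.0]
contact_force: [0.8, 0.0, -3.1]
gripper_width: 0.245
grasp_force: 57.9
```

```bash
python3 - <<'E'
from h import *
import pickle
o,c=wsnap('w13.png'); s=snap('scene','s13.png');t=snap('top','t13.png');print(o['eef_pos'],o['contact_force'],o['torque'])
g=cv2.cvtColor(c['frame'],cv2.COLOR_RGB2GRAY)
print([(r,int(g[r:r+3,314:320].mean())) for r in range(0,300,6)])
E0=proj(s,[[.541,.282,.172],[.541,.439,.041]]);print(E0)
# tube brightness profile along axis, before (scene.png,s4) and now
for f in('scene.png','s4.png','s13.png'):
    h=cv2.cvtColor(cv2.imread('pics/'+f),cv2.COLOR_BGR2HSV)[:,:,2].astype(float)
    A=np.array([268.,329]);B=np.array([250.7,408.5])
    print(f,[int(cv2.getRectSubPix(np.float32(h),(5,3),tuple(map(float,A+(B-A)*k))).mean()) for k in np.linspace(-.05,1.05,28)])
# dark pins on bench: compare s4 vs s13 in the area around the stand
d=cv2.absdiff(cv2.imread('pics/scene.png'),cv2.imread('pics/s13.png')).max(2); n,l,st,ce=cv2.connectedComponentsWithStats((d>45).astype(np.uint8))
print([(st[i].tolist()) for i in range(1,n) if st[i][4]>12])
E
```

```text
[0.5409 0.1395 0.2987] [ 0.7614  0.0241 -3.0595] [ 0.0711 -0.0002 -0.0063]
[(0, 114), (6, 104), (12, 64), (18, 66), (24, 128), (30, 236), (36, 230), (42, 230), (48, 236), (54, 76), (60, 79), (66, 110), (72, 111), (78, 123), (84, 129), (90, 125), (96, 115), (102, 122), (108, 127), (114, 120), (120, 128), (126, 125), (132, 119), (138, 113), (144, 121), (150, 233), (156, 246), (162, 246), (168, 246), (174, 246), (180, 243), (186, 243), (192, 243), (198, 243), (204, 243), (210, 248), (216, 123), (222, 112), (228, 107), (234, 108), (240, 137), (246, 147), (252, 148), (258, 148), (264, 149), (270, 149), (276, 149), (282, 149), (288, 149), (294, 150)]
[[266.5814 327.594 ]
 [247.6966 410.6566]]
scene.png [184, 213, 135, 121, 171, 240, 241, 241, 241, 241, 241, 244, 241, 221, 232, 243, 243, 243, 243, 243, 241, 242, 243, 234, 219, 233, 213, 147]
s4.png [185, 216, 136, 123, 173, 243, 243, 243, 243, 243, 244, 246, 243, 224, 234, 245, 245, 245, 246, 246, 243, 244, 245, 236, 221, 236, 216, 150]
s13.png [186, 216, 137, 123, 159, 220, 220, 220, 220, 220, 220, 220, 221, 223, 220, 219, 219, 219, 219, 218, 218, 218, 218, 219, 221, 217, 215, 151]
[[605, 0, 35, 11, 106], [587, 13, 15, 8, 43], [573, 17, 6, 6, 15], [447, 33, 193, 226, 14659], [464, 47, 4, 11, 32], [244, 75, 133, 220, 10224], [367, 85, 91, 49, 2106], [292, 109, 6, 3, 15], [289, 116, 13, 7, 52], [520, 131, 115, 161, 3581], [367, 134, 7, 4, 17], [254, 207, 20, 23, 266], [497, 229, 26, 67, 341], [485, 247, 16, 29, 147], [561, 260, 25, 22, 134], [590, 263, 13, 9, 58], [582, 272, 19, 12, 117], [555, 282, 85, 53, 1280], [543, 291, 10, 7, 38], [299, 294, 16, 19, 148], [475, 297, 77, 90, 3013], [526, 321, 8, 10, 35], [463, 398, 40, 82, 1048]]
```

carry_out --targets '[250,3,-10,0,-0.6,250,6,-22,0,-1.4,250,8,-28,0,-1.8,250,9,-32,0,-2,250,9,-32,0,-2,250,9,-32,0,-2,250,8,-26,0,-1.6,250,5,-15,-5,-1,250,1,-4,-15,-0.3,250,0,0,-25,0,250,0,0,-30,0,250,0,0,-30,0,250,0,0,-30,0,250,0,0,-20,0,250,0,0,-10,0,250,0,0,-5,0,250,0,0,0,0]'

```text
t: 17.75
eef_pos: [0.5989, -0.0598, 0.1284]
tool_rot: [-0.0, 0.779, 0.627, -0.0]
contact_force: [0.7, 0.3, -3.0]
gripper_width: 0.248
grasp_force: 57.9
```

```bash
python3 - <<'E'
from h import *
o,c=wsnap('w14.png');print(o['eef_pos'],o['tool_rot'],o['contact_force'],o['torque'])
f=c['frame'];h=cv2.cvtColor(f,cv2.COLOR_RGB2HSV)
# non-teal (white trough) extents per row
teal=(h[:,:,0]>80)&(h[:,:,0]<100)&(h[:,:,1]>90)
for r in range(20,250,8):
    x=np.where(~teal[r,255:385])[0]; print(r,(x.min()+255,x.max()+255,len(x)) if len(x) else None,f[r,317].tolist(),end=' | ')
E
```

```text
[ 0.5989 -0.0598  0.1284] [-0.0003  0.7791  0.6269 -0.0002] [ 0.6823  0.3333 -2.9835] [ 0.0766 -0.0226 -0.0083]
20 None [42, 169, 170] | 28 None [50, 170, 170] | 36 None [21, 170, 170] | 44 None [32, 165, 168] | 52 None [13, 164, 167] | 60 None [10, 167, 168] | 68 None [52, 171, 170] | 76 None [42, 165, 167] | 84 None [11, 166, 168] | 92 None [47, 170, 170] | 100 None [52, 170, 169] | 108 None [64, 170, 169] | 116 None [39, 170, 170] | 124 None [24, 167, 169] | 132 None [28, 172, 171] | 140 None [27, 171, 171] | 148 None [8, 147, 150] | 156 (np.int64(312), np.int64(321), 10) [247, 246, 244] | 164 (np.int64(310), np.int64(323), 14) [247, 246, 243] | 172 (np.int64(306), np.int64(328), 23) [247, 246, 242] | 180 (np.int64(300), np.int64(334), 35) [247, 246, 242] | 188 (np.int64(300), np.int64(334), 35) [247, 246, 243] | 196 (np.int64(299), np.int64(334), 36) [247, 246, 243] | 204 (np.int64(299), np.int64(335), 37) [247, 246, 243] | 212 (np.int64(297), np.int64(336), 40) [255, 255, 254] | 220 (np.int64(294), np.int64(339), 46) [209, 131, 67] | 228 (np.int64(291), np.int64(342), 52) [114, 115, 111] | 236 (np.int64(280), np.int64(354), 75) [113, 118, 110] | 244 (np.int64(280), np.int64(354), 75) [221, 142, 72] |
```

```bash
cat > pose.py <<'E'
from trk import *
def solve(c,nose,screw,bar):
    X=np.array([[.12,0,-.062],[.0445,0,.012],[.056,0,.011]]);ob=np.array([nose,screw,bar]);T=c['tool_from_camera']
    f=least_squares(lambda v:np.r_[proj(c,model(X,*v),T)[:,1]-ob,v[2]/.002],[.5,-.005,0],x_scale=[.1,.01,.01]);v=f.x
    N=model(np.array([[.12,0,-.064],[.06,0,-.074],[-.075,0,-.074]]),*v)
    print('theta',np.degrees(v[0]).round(1),'dx dz',(v[1:]*1e3).round(1),'res',f.fun.round(1),'nose/foot/rear rel tcp (x fwd, below) mm',(N[:,[0,2]]*1e3).round(1).tolist())
E
python3 - <<'E'
from pose import *
c=snap('wrist');solve(c,152,231.5,215.5)
E
```

```text
theta 30.4 dx dz [-8.4  2.3] res [ 0.5  4.2 -4.5  1.2] nose/foot/rear rel tcp (x fwd, below) mm [[62.8, 101.8], [6.0, 80.1], [-110.5, 11.9]]
```

carry_out --targets '[250,0,0,-8,0,250,0,0,-8,0,250,0,0,-6,0,250,0,0,-4,0,250,-1.1,-4.8,-2.9,0,250,-1,-4.7,-3.1,0,250,-1,-4.5,-3.3,0,250,-1,-4.4,-3.6,0]'

```text
t: 18.65
eef_pos: [0.5953, -0.0795, 0.0905]
tool_rot: [0.0, 0.779, 0.627, 0.001]
contact_force: [-2.3, 0.2, 5.1]
gripper_width: 0.248
grasp_force: 58.2
```

```bash
cat > look.py <<'E'
from pose import *
o,c=wsnap(sys.argv[1]+'.png');f=c['frame'].astype(int)
print(o['eef_pos'],o['contact_force'])
p=f[:,313:322].mean(1); br=p.min(1)>225; orange=(p[:,0]-p[:,2]>90)&(p[:,0]>150)
nose=next(r for r in range(20,300) if br[r:r+6].all()); bar=next(r for r in range(nose,320) if orange[r:r+4].all())
dark=[r for r in range(bar,bar+60) if p[r].max()<150]
sc=np.mean(dark) if dark else np.nan
print(nose,bar,sc); solve(c,nose-1,sc,bar)
E
python3 look.py w15
```

```text
[ 0.5953 -0.0795  0.0905] [-2.3278  0.1727  5.1037]
134 212 230.5
theta 24.2 dx dz [-7.3  2.4] res [ 0.4  3.8 -4.1  1.2] nose/foot/rear rel tcp (x fwd, below) mm [[75.8, 93.6], [17.0, 78.1], [-106.1, 22.7]]
```

carry_out --targets '[250,-1,-4.3,-3.4,0,250,-1,-4.2,-3.6,0,250,-0.9,-4.1,-3.8,0,250,-0.9,-3.9,-4,0,250,-0.8,-3.8,-4,0,250,-0.8,-3.7,-3.5,0]'

```text
t: 19.3
eef_pos: [0.5898, -0.1047, 0.0685]
tool_rot: [0.001, 0.78, 0.626, 0.0]
contact_force: [-5.1, -2.1, 16.4]
gripper_width: 0.247
grasp_force: 59.3
```

```bash
python3 look.py w16
```

```text
[ 0.5898 -0.1047  0.0685] [-5.1183 -2.1229 16.4292]
87 210 235.0
theta 9.6 dx dz [-5.1  2. ] res [ 0.1  2.5 -2.5  1. ] nose/foot/rear rel tcp (x fwd, below) mm [[102.5, 68.8], [41.7, 68.6], [-91.4, 46.0]]
```

carry_out --targets '[250,-0.7,-3.1,-2,0,250,-0.7,-3.1,-2,0,250,-0.7,-3.1,-2.2,0,250,-0.7,-3.1,-2.2,0,250,0,0,-1.5,0,250,0,0,0,0]'

```text
t: 19.95
eef_pos: [0.5867, -0.1183, 0.0591]
tool_rot: [0.001, 0.78, 0.626, -0.0]
contact_force: [-3.8, -3.8, 12.1]
gripper_width: 0.247
grasp_force: 59.7
```

```bash
python3 look.py w17
```

```text
[ 0.5867 -0.1183  0.0591] [-3.82   -3.8011 12.1245]
54 212 242.0
theta 0.6 dx dz [-3.2  0.8] res [ 0.   0.8 -0.8  0.4] nose/foot/rear rel tcp (x fwd, below) mm [[116.1, 49.7], [56.0, 59.0], [-79.0, 57.6]]
```

carry_out --targets '[250,0,-0.5,-1,0,250,0,0,-0.5,0,250,0,0,0,0,250,0,0,0,0]'

```text
t: 20.4
eef_pos: [0.5866, -0.119, 0.0585]
tool_rot: [0.001, 0.78, 0.626, -0.0]
contact_force: [-7.9, -3.8, 20.7]
gripper_width: 0.246
grasp_force: 61.1
```

```bash
python3 look.py w18
```

```text
[ 0.5866 -0.119   0.0585] [-7.9362 -3.8319 20.7045]
53 213 243.0
theta 0.2 dx dz [-3.3  0.8] res [ 0.   0.8 -0.8  0.4] nose/foot/rear rel tcp (x fwd, below) mm [[116.4, 48.8], [56.4, 58.6], [-78.6, 58.1]]
```

Both feet are down and the trough is level to about 0.2°. I'll ease off the pressure, release and rise.

carry_out --targets '[250,0,0,1,0,250,0,0,0.5,0,180,0,0,0,0,150,0,0,0,0,100,0,0,0,0,50,0,0,0,0,0,0,0,0,0,0,0,0,0,0,0,0,0,0,0,0,0,0,5,0,0,0,0,15,0,0,0,0,30,0,0,0,0,40,0,0,0,0,40,0,0,0,0,40,0,0,0,0,25,0,0,0,0,0,0,0,0,0,0,0]'

```text
t: 22.25
eef_pos: [0.5867, -0.1158, 0.2538]
tool_rot: [0.0, 0.779, 0.627, 0.001]
contact_force: [1.0, 0.4, -0.0]
gripper_width: 0.998
grasp_force: 0.0
```

```bash
python3 - <<'E'
from h import *
o,c=wsnap('w19.png');print(o['eef_pos'],o['contact_force'])
f=c['frame'].astype(int);p=f[:,313:324].mean(1)
orange=np.argwhere((f[:,:,0]-f[:,:,2]>90)&(f[:,:,0]>150)&(f[:,:,1]>90)&(f[:,:,1]<165));o2=orange[(orange[:,1]>280)&(orange[:,1]<360)&(orange[:,0]<320)]
print('bar rows/cols',o2.min(0),o2.max(0),o2.mean(0))
w=cv2.cvtColor(cv2.imread('pics/w2.png'),cv2.COLOR_BGR2RGB).astype(int);oo=np.argwhere((w[:,:,0]-w[:,:,2]>90)&(w[:,:,0]>150)&(w[:,:,1]>90)&(w[:,:,1]<165));oo=oo[(oo[:,1]>280)&(oo[:,1]<360)&(oo[:,0]<320)];print('before',oo.min(0),oo.max(0),oo.mean(0))
print([(r,int(f[r,250:390].min(1).max()),[int(x) for x in (np.where(f[r,250:390].min(1)>190)[0][[0,-1]]+250)] if (f[r,250:390].min(1)>190).any() else 0) for r in range(60,300,6)])
s=snap('scene','s19.png');d=cv2.absdiff(cv2.imread('pics/scene.png'),cv2.imread('pics/s19.png')).max(2)
n,l,st,ce=cv2.connectedComponentsWithStats((d>45).astype(np.uint8));print([(st[i].tolist()) for i in range(1,n) if st[i][4]>8 and st[i][0]<440])
E
```

```text
[ 0.5867 -0.1158  0.2538] [ 0.9766  0.4183 -0.002 ]
bar rows/cols [164 307] [275 327] [218.8921 316.9963]
before [153 309] [266 330] [209.3138 319.1457]
[(60, 84, 0), (66, 73, 0), (72, 78, 0), (78, 75, 0), (84, 67, 0), (90, 73, 0), (96, 251, [314, 319]), (102, 252, [313, 320]), (108, 251, [312, 321]), (114, 247, [309, 324]), (120, 247, [308, 325]), (126, 247, [308, 324]), (132, 247, [308, 324]), (138, 247, [309, 324]), (144, 247, [306, 327]), (150, 247, [295, 338]), (156, 247, [295, 338]), (162, 254, [306, 327]), (168, 245, [304, 330]), (174, 224, [329, 330]), (180, 95, 0), (186, 77, 0), (192, 78, 0), (198, 79, 0), (204, 82, 0), (210, 90, 0), (216, 90, 0), (222, 90, 0), (228, 89, 0), (234, 102, 0), (240, 102, 0), (246, 95, 0), (252, 117, 0), (258, 202, [329, 329]), (264, 186, 0), (270, 86, 0), (276, 207, [308, 326]), (282, 218, [308, 326]), (288, 251, [308, 326]), (294, 180, 0)]
[[268, 9, 210, 172, 9495], [359, 29, 27, 17, 161], [395, 29, 4, 4, 11], [343, 40, 6, 6, 21], [309, 91, 2, 6, 10], [277, 96, 9, 14, 64], [315, 204, 4, 5, 12], [300, 211, 13, 20, 82], [317, 217, 5, 3, 11], [286, 233, 12, 17, 79], [295, 247, 4, 4, 10]]
```

```bash
python3 -c "
from station import bot
print(bot.hand_in())"
```

```text
the job is handed in; nothing more can be done
None
```

I handed the job in at about 22 s: all three pins are in the tube, and the empty trough is back on its feet near where it started. I judged this from the drop in weight and how the tube and bench look in the camera images; I don't know the verdict.

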